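# Hang the bangle hanger on the bent rail and slide it home

### The job

Put the loose wooden bangle hanger back on the bent rail: thread its drilled hole over the rail's free end with the hanger upright, slide it along and round the bend without forcing it (let it turn with the bar so that it does not bind), and leave it hanging freely on the back leg, pushed fully home against the brass stop. Do not disturb the steel bench block, the hammer or the pliers.

Things in the scene. Friction and masses are not known exactly. Their poses are not given: they have to be found in the camera images.
- hanger: Upright brown hardwood block, about 0.2 kg: 36 mm through (own x), 46 mm wide (y), 80 mm tall (z), standing on the table; origin at the centre of its underside. A 21 mm round hole runs through along x, 52 mm above the underside. Brass pegs low on both y faces, 14 mm up, reach 64 mm from the middle. Either way round fits the rail. Grip it across the 46 mm width, level with the hole.
- hanger_hole (a point): Centre of the hanger's hole, half-way through the block; its axes are the hanger's (hole along x).
- rail: Fixed level bent steel bar, 12 mm thick, axis 130 mm above the table, on a 30 mm square post (145 mm tall) with a wooden foot 110 x 130 x 14 mm. Origin on the table under the post. In rail axes the back leg runs from the post along +x to x=100 mm, y=0; a 90 degree bend (axis radius 70, centre x=100, y=-70) leads to the free leg, along -y at x=170 from y=-70 to its tip at y=-150.
- rail_tip (a point): Very end of the rail's free leg, on the centre line; axes as the rail's (the free leg enters the hole in the direction +y from here).
- rail_free_mid (a point): Point on the centre line of the free leg, 45 mm in from the tip; axes as the rail's.
- rail_past_bend (a point): Point on the centre line of the back leg, 10 mm past the end of the bend (rail x = 90 mm); axes as the rail's.
- rail_home (a point): Middle of the hanger's hole when the hanger touches the stop, a 40 mm brass disc at the post whose face is at rail x = 23 mm. This point is at rail x = 41 mm on the bar's axis; a freely hanging hanger has its hole centre about 4.5 mm lower. Axes as the rail's.
- bench_block: Loose steel bench block 70 x 70 x 40 mm, a bystander; origin at the centre of its underside.
- hammer: Loose hammer 200 mm long lying on the table along its own x, a bystander; origin under its middle.
- pliers: Loose pliers with orange handles, 165 mm long, lying along their own x (jaws to +x), a bystander; origin near the pivot, on the table.

How it is judged:
On the way, in this order (a step that is already met when the one before it is completed fails the run):
1. the hanger is threaded on the free leg, its hole within 22 mm of the middle of that leg (distance between hanger_hole and rail_free_mid below 0.022 m), for 0.05 s.
2. the hanger has come round the bend: its hole is within 25 mm of the start of the back leg and lies along it to 0.3 rad (distance between hanger_hole and rail_past_bend below 0.025 m and angle between the x axis of hanger and the x axis of rail, either way round below 0.3 rad), for 0.05 s.
At the end, for the whole second after the job is handed in: The hanger hangs on the back leg of the rail, at rest (under 30 mm/s), upright to 0.3 rad, within 8 mm of the brass stop, let go (x of hanger_hole in the frame of rail_home between -0.005 and 0.008 m and y of hanger_hole in the frame of rail_home between -0.01 and 0.01 m and z of hanger_hole in the frame of rail_home between -0.01 and 0.004 m and angle between hanger's own z axis and vertical below 0.3 rad and linear speed of hanger below 0.03 m/s); the robot touches nothing.
It fails at once if the hanger is forced on its way along the rail: more than 40 N between it and the rail while its hole is still more than 20 mm short of home (contact force between hanger and rail above 40 N and distance between hanger_hole and rail_home above 0.02 m).
It fails at once if the bench block is moved by more than 30 mm (distance of bench_block from where it was at the start of the episode above 0.03 m).
It fails at once if the hammer is moved by more than 30 mm (distance of hammer from where it was at the start of the episode above 0.03 m).
It fails at once if the pliers are moved by more than 30 mm (distance of pliers from where it was at the start of the episode above 0.03 m).
It also fails if it takes over 51 s, if anything falls off the work surface, if the arm or the gripper's body presses on something with over 40 N, if the wrist force passes 120 N, or if a joint passes its speed limit or range.

### The arm

A 6-joint arm with a two-finger parallel gripper is mounted at the origin on the work surface. World frame = base frame: x ahead of the robot, y to its left, z up, the work surface at z = 0. Lengths are in m, angles in rad, forces in N, time in s.
With the tool pointing down it reaches from about 0.275 to 1 m from the base axis. Payload 8.4 kg.
Tool frame: the origin (TCP) lies midway between the tips of the shut fingers; the grasp point (between the pads) lies 19 mm behind it (r.grasp_offset is the distance from the TCP to the grasp point, in m); x points along the fingers, y is the direction in which the jaws open and shut, and the axes are right-handed (so a half turn about x gives the same grasp; the last joint's range is limited). The gripper opens to 85 mm and grips with 20 to 120 N. Pads are 22 mm wide; open, the fingers measure 114 mm over their backs; the gripper's body (76 mm by 85 mm) begins 54 mm behind the grasp point. The pads swing forward as they close: fully open they stand 13 mm farther back than shut.
Start: joints at [-1.167, 0.353, 1.633, -0, 1.155, -0.002], TCP at [0.247, -0.574, 0.199] pointing down, gripper open.
Joint ranges: [-2.63, 2.63], [-0.92, 2.1], [0.06, 2.66], [-1.3, 4.44], [0, 2.69], [-3.02, 3.02]. Speed limits (rad/s): [2.22, 2.22, 2.79, 3.14, 3.14, 3.14].

### API

Orientations are given as a 3x3 rotation matrix whose columns are the frame's x, y, z axes.
In Python, from workcell import r gives the robot as it stands. The module is installed in compiled form; this text tells all that it offers. Calls block until the motion is done:
- r.goto(position, orientation): joint-space move of the TCP to a pose.
- r.move_linear(position, speed=0.15, frame=None, max_force=None): straight line of the TCP; frame=None keeps the orientation; speed is the mean speed in m/s. With max_force (N) it stops when the force on the tool has changed by that much, and returns True; else False.
- r.goto_joints(angles): joint-space move.
- r.gripper_to(opening, effort=None): finger opening in m; effort is the grip in N (None keeps the last); returns when the fingers have stopped.
- r.dwell(seconds).
- r.ik(position, orientation): joint angles nearest the present ones, or None.
- r.grab_frame(name): name is "scene" or "top" or "wrist"; returns a dict with "image" (384x512x3 uint8, blue, green, red), "camera_matrix" (3x3 intrinsics, pixels), "dist" ([k1, k2, p1, p2, k3] as OpenCV has them; the pictures are not rectified), "rvec" (rotation vector, rad) and "tvec" (3), from world to camera coordinates, as OpenCV has them. Camera axes: x right, y down, z forward; pixel columns grow to the right and rows downward; lengths in m; the calibration is good to about 2 mm. A picture is of the moment at which its call begins. There is no depth.
A pose or a line that the arm cannot do raises r.Unreachable and nothing moves.
- r.job_done(): hands the job in, once; it reports no verdict.
Readings, each from a call of its own:
- r.current_time_s(): time.
- r.current_qpos(): joint angles.
- r.current_qvel(): joint speeds.
- r.current_effort(): joint torques, N m.
- r.current_ee_pos(): TCP position.
- r.current_tool_rot(): TCP orientation.
- r.current_ft_force(): force on the tool from outside, world axes, zero at the start.
- r.current_torque(): the same for the moment, N m.
- r.current_gripper_width(): finger opening in m.
Only numpy, scipy, OpenCV 4.12 (cv2) and the standard library are available. Lean on these libraries where they do the work, as an engineer would, in place of code of your own. Each camera call takes 0.05 s, during which the arm holds its last target. There are 200 camera calls.

## Working session

There is one attempt and no reset: what is moved stays moved. The work goes in short steps, each a Python script; the robot and the scene stay as the last script left them, time stands still between calls to the robot, and variables do not carry over. Pictures are saved under pics/ and viewed, about 8 in all and at most 12, crops included, and the job is handed in when it is done.

```bash
mkdir -p pics
cat > h.py <<'E'
import numpy as np, cv2
from workcell import r
def save(f,name,undist=False): cv2.imwrite('pics/'+name+'.png',f["image"])
def ray(f,uv):
    K=np.array(f["camera_matrix"],float);R=cv2.Rodrigues(np.array(f["rvec"],float))[0];t=np.array(f["tvec"],float).ravel()
    p=cv2.undistortPoints(np.array(uv,float).reshape(-1,1,2),K,np.array(f["dist"],float)).reshape(-1,2)
    d=np.c_[p,np.ones(len(p))]@R
    return -R.T@t,d
def plane(f,uv,z):
    c,d=ray(f,uv); return c+d*((z-c[2])/d[:,2])[:,None]
def tri(f1,a,f2,b):
    c1,d1=ray(f1,[a]);c2,d2=ray(f2,[b]);d1=d1[0];d2=d2[0]
    s=np.linalg.lstsq(np.c_[d1,-d2],c2-c1,rcond=None)[0]
    p=c1+s[0]*d1;q=c2+s[1]*d2; return (p+q)/2,np.linalg.norm(p-q)
def proj(f,P):
    return cv2.projectPoints(np.array(P,float).reshape(-1,3),np.array(f["rvec"],float),np.array(f["tvec"],float),np.array(f["camera_matrix"],float),np.array(f["dist"],float))[0].reshape(-1,2)
E
python3 - <<'E'
from h import *
import pickle
fs={n:r.grab_frame(n) for n in("scene","top")}
pickle.dump(fs,open('f0.pkl','wb'))
for n in fs:
    save(fs[n],n+'0'); print(n,ray(fs[n],[[256,192]]))
print(r.current_time_s())
E
```

```text
scene (array([ 1.23553511, -0.52798453,  0.70093352]), array([[-0.60836745,  0.51614429, -0.60294076]]))
top (array([0.41580672, 0.00344622, 1.03072074]), array([[ 0.23475271,  0.01731235, -0.97215779]]))
0.1
```

View pics/scene0.png

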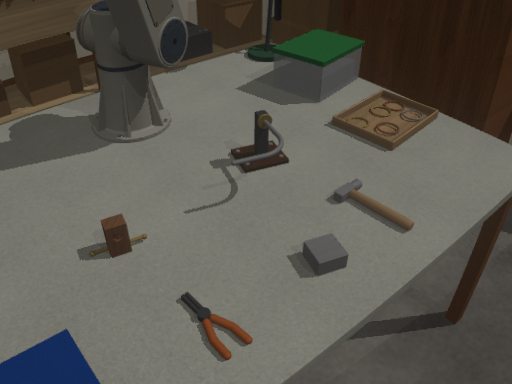

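View pics/top0.png

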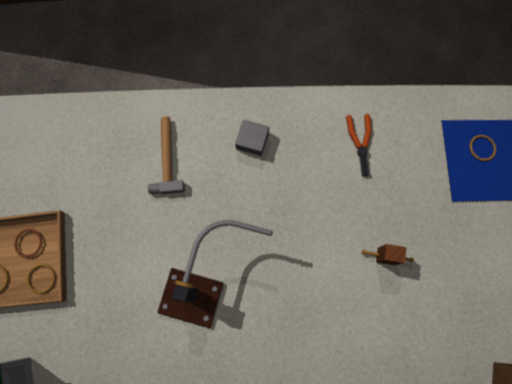

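The scene view shows the hanger at about (117,236), its pegs near (95,252) and (145,238), and the rail post at (262,140) with its tip at (233,161). In the top view the hanger is at (391,254), the post at (185,292), the bar bends through (225,223), and the tip is at (270,233). The hammer, block and pliers lie farther out in x.

Run:
```python
import pickle,cv2,numpy as np
f=pickle.load(open('f0.pkl','rb'))
t=f['top']['image'];s=f['scene']['image']
a=cv2.resize(t[205:335,150:290],None,fx=3,fy=3,interpolation=cv2.INTER_CUBIC) #420x390
b=cv2.resize(t[230:280,350:425],None,fx=5,fy=5,interpolation=cv2.INTER_CUBIC) #375x250
c=cv2.resize(s[205:265,80:155],None,fx=5,fy=5,interpolation=cv2.INTER_CUBIC)#375x300
im=np.zeros((600,800,3),np.uint8); im[:390,:420]=a; im[:250,425:800]=b; im[255:555,425:800]=c
d=cv2.resize(s[105:175,220:300],None,fx=3,fy=3,interpolation=cv2.INTER_CUBIC); im[390:600,:240]=d
cv2.imwrite('pics/c0.png',np.clip(im*1.3,0,255).astype(np.uint8))
```

```text
(no output)
```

View pics/c0.png

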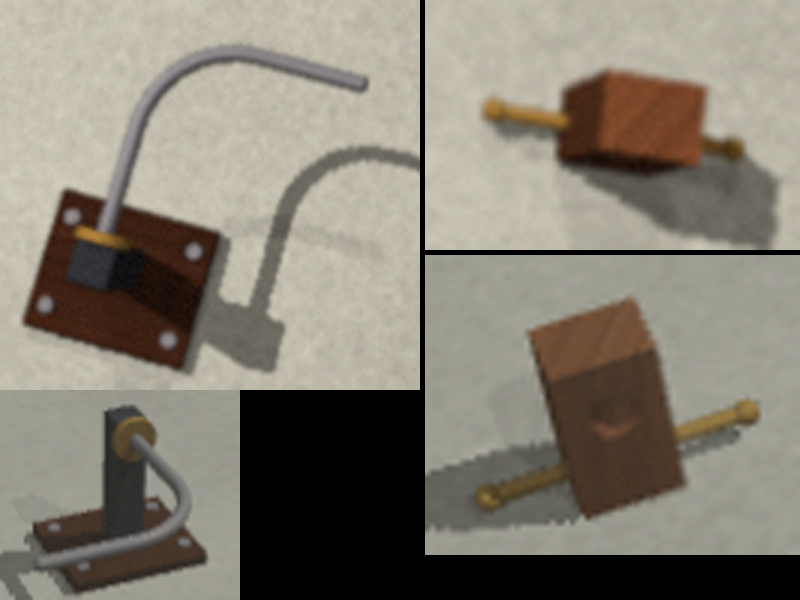

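The crops show the rail clearly: foot corners, the bar running to its tip at crop (364,84), and the brass stop at (102,237). Both of the hanger's peg balls are visible in both views, at top crop (494,110) and (738,149), and at scene crop (487,497) and (748,411).

```bash
cat > m.py <<'E'
from h import *
import pickle
from scipy.optimize import least_squares
F=pickle.load(open('f0.pkl','rb'));T=F['top'];S=F['scene']
cr=lambda P,ox,oy,k,x0=0,y0=0:[[ox+(u-x0+.5)/k-.5,oy+(v-y0+.5)/k-.5] for u,v in P]
ta=lambda P:cr(P,150,205,3); tb=lambda P:cr(P,350,230,5,425,0); sc=lambda P:cr(P,80,205,5,425,255); sd=lambda P:cr(P,220,105,3,0,390)
foot=plane(T,ta([(65,190),(219,234),(185,368),(24,323)]),.014)[:,:2]
tip=plane(T,ta([(366,84)]),.13)[0]
print('foot ctr',foot.mean(0),'sides',np.linalg.norm(foot-np.roll(foot,-1,0),axis=1)); print('tip',tip,'tri',tri(T,ta([(366,84)])[0],S,sd([(40,563)])[0]))
# bar centreline from mask: grey-lilac (blue>=red) on top view, keep bar pixels
im=T['image'].astype(int)[205:335,150:290]
m=((im[...,0]-im[...,2]>=-2)&(im[...,1]>90)).astype(np.uint8)
n,lab,st,_=cv2.connectedComponentsWithStats(m); k=1+np.argmax(st[1:,4]); print('bar px',st[k])
v,u=np.nonzero(lab==k); B=plane(T,np.c_[u+150,v+205],.13)[:,:2]
def model(q,P):
    c,s=np.cos(q[2]),np.sin(q[2]); X=(P-q[:2])@np.array([[c,-s],[s,c]]); return X
def res(q):
    X=model(q,B); x,y=X.T
    d=np.where(y<-.07,x-.17,np.where(x<.1,y,np.hypot(x-.1,y+.07)-.07))
    t=model(q,tip[None,:2])[0]-[.17,-.15]
    return np.r_[d/np.sqrt(len(d))*3,t]
q=least_squares(res,[foot.mean(0)[0],foot.mean(0)[1],-.25],loss='soft_l1',f_scale=.004).x
r_=res(q);print('rail',q,'rms mm',1e3*np.std(r_[:-2]*np.sqrt(len(B))/3),'tip res',r_[-2:]); 
pt=tb([(493,110),(736,149)]);ps=sc([(488,497),(748,411)])
print('pegs top',plane(T,pt,.014)); print('pegs scene',plane(S,ps,.014)); print('mid',plane(T,pt,.014).mean(0),plane(S,ps,.014).mean(0))
print('face top',plane(T,tb([(605,70),(706,86),(697,165),(603,155)]),.08).mean(0))
for P in (plane(T,pt,.014),plane(S,ps,.014)): d=P[0]-P[1];print('yaw',np.arctan2(-d[0],d[1]),np.linalg.norm(d))
E
python3 m.py
```

```text
foot ctr [0.41107982 0.17850734] sides [0.12732479 0.10478453 0.1304647  0.10655629]
tip [ 0.54353962 -0.01245763  0.13      ] tri (array([ 0.54419172, -0.01121757,  0.13137612]), np.float64(0.002957265116188845))
bar px [44 23 15 21 37]
rail [ 0.4212835   0.17850684 -0.27831576] rms mm 1.1630510927799431 tip res [ 1.65812710e-05 -2.78278216e-05]
pegs top [[ 0.50935736 -0.232387    0.014     ]
 [ 0.48741211 -0.34892565  0.014     ]]
pegs scene [[ 0.48746702 -0.34695263  0.014     ]
 [ 0.5096441  -0.23199214  0.014     ]]
mid [ 0.49838474 -0.29065632  0.014     ] [ 0.49855556 -0.28947238  0.014     ]
face top [ 0.49733185 -0.28925895  0.08      ]
yaw -0.18612908569349906 0.1185868910988101
yaw 2.951023131048898 0.11708004408907956
```

```bash
sed -i 's/^m=.*/m=((im[...,0]-im[...,2]>=-9)\&(im[...,1]>70)\&(np.arange(130)[:,None]<78)).astype(np.uint8)/' m.py
cat >> h.py <<'E'
def Rt(psi,s=1):
    x=np.array([0,0,-1.]);y=s*np.array([-np.sin(psi),np.cos(psi),0]);return np.c_[x,y,np.cross(x,y)]
RAIL=np.array([0.4213,0.1785,-0.2783])
def rw(x,y,z=.13,q=None):  # rail -> world
    q=RAIL if q is None else q;c,s=np.cos(q[2]),np.sin(q[2]);return np.array([q[0]+c*x-s*y,q[1]+s*x+c*y,z])
GO=np.array([0,0,.019])
E
cat >> m.py <<'E'
e=foot[1]-foot[0];e2=foot[2]-foot[3];e3=foot[0]-foot[3];e4=foot[1]-foot[2]
print('foot yaws',[np.arctan2(-e[0],e[1])+0, np.arctan2(e[0],-e[1]),np.arctan2(e2[0],-e2[1]),np.arctan2(e3[1],e3[0]),np.arctan2(e4[1],e4[0])])
mk=im.copy().astype(np.uint8);mk[lab==k]=(0,0,255);cv2.imwrite('pics/mask.png',cv2.resize(mk,None,fx=2,fy=2))
E
python3 m.py | grep -E 'bar|rail|yaws'
python3 - <<'E'
from h import *
q0=RAIL[2]
for s in(1,-1):
    for n,p,psi in [('grasp',np.array([.4984,-.290,.033]),-.186),('pre',rw(.17,-.24)-GO,q0-np.pi/2),('mid',rw(.17,-.105)-GO,q0-np.pi/2),('bend',rw(.1+.07*.707,-.07+.07*.707)-GO,q0-np.pi/4),('past',rw(.09,0)-GO,q0),('home',rw(.041,0)-GO,q0)]:
        j=r.ik(p,Rt(psi,s)); print(s,n,None if j is None else np.round(j,2))
E
```

```text
bar px [ 33  15  90  62 610]
rail [ 0.421407    0.17887377 -0.28179759] rms mm 3.351003705280778 tip res [0.00052133 0.00017825]
foot yaws [np.float64(2.8538468712867484), np.float64(-0.28774578230304493), np.float64(-0.27373399722271974), np.float64(-0.2847474160128659), np.float64(-0.2548476133637696)]
1 grasp [-0.53  0.49  1.86 -0.    0.79 -1.91]
1 pre [-0.19  0.31  1.92 -0.    0.91  0.09]
1 mid [ 0.05  0.35  1.86 -0.    0.93  0.33]
1 bend [ 0.2   0.37  1.83 -0.    0.94 -0.3 ]
1 past [ 0.29  0.31  1.91 -0.    0.91 -1.  ]
1 home [ 0.35  0.26  2.   -0.    0.89 -0.95]
-1 grasp [-0.53  0.49  1.86 -0.    0.79  1.23]
-1 pre None
-1 mid [ 0.05  0.35  1.86 -0.    0.93 -2.81]
-1 bend [ 0.2   0.37  1.83 -0.    0.94  2.84]
-1 past [ 0.29  0.31  1.91 -0.    0.91  2.14]
-1 home [ 0.35  0.26  2.   -0.    0.89  2.19]
```

View pics/mask.png

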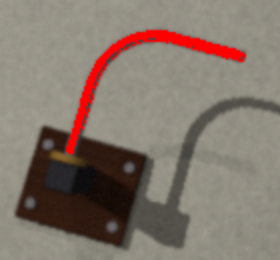

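The mask covers the bar and nothing else, so the rail pose is about (0.4214, 0.1789, yaw -0.282). The s=1 grip gives joint angles in range at every waypoint I checked. Next I'll grasp.

```bash
sed -i 's/^RAIL=.*/RAIL=np.array([0.4214,0.1789,-0.2818])/' h.py
python3 - <<'E'
from h import *
psi=-.186;p=np.array([.4984,-.290,0])
r.goto(p+[0,0,.17],Rt(psi))
r.move_linear(p+[0,0,.033],speed=.12,max_force=8)
print(r.current_ee_pos())
r.gripper_to(.03,effort=50); print('w',r.current_gripper_width(),r.current_ft_force())
r.move_linear(p+[0,0,.111+.02],speed=.12); r.dwell(.3)
print('w',r.current_gripper_width(),'lift',r.current_ft_force(),r.current_torque(),r.current_ee_pos())
pre=rw(.17,-.24)-GO
r.goto(pre,Rt(RAIL[2]-np.pi/2)); r.dwell(.3)
print('pre',pre,r.current_ee_pos(),r.current_ft_force(),r.current_time_s())
import pickle
fs={n:r.grab_frame(n) for n in("scene","top","wrist")};pickle.dump(fs,open('f1.pkl','wb'))
s=fs['scene'];t=fs['top']
def crop(f,c,w,h,k):
    x,y=int(c[0]-w/2),int(c[1]-h/2);x=max(x,0);y=max(y,0);print('crop',x,y,k);return cv2.resize(f['image'][y:y+h,x:x+w],None,fx=k,fy=k,interpolation=cv2.INTER_CUBIC)
im=np.zeros((600,800,3),np.uint8)
c=proj(s,[rw(.17,-.19)])[0];a=crop(s,c,100,100,4);im[:400,:400]=a
c=proj(t,[rw(.17,-.19)])[0];a=crop(t,c,100,100,4);im[:400,400:]=a
im[400:592,:256]=cv2.resize(fs['wrist']['image'],(256,192))
cv2.imwrite('pics/pre.png',np.clip(im*1.3,0,255).astype(np.uint8))
E
```

```text
[ 0.49894069 -0.29032002  0.03371395]
w 0.04501120950005281 [-1.02482258  0.45391269  5.7725405 ]
w 0.04466832494930329 lift [-0.69681187  0.06881788 -0.71257263] [-0.00851692 -0.01811807 -0.01700375] [ 0.49817501 -0.2898581   0.13046218]
pre [ 0.51795417 -0.09890801  0.111     ] [ 0.51795572 -0.09905606  0.11099977] [ 0.13928738  0.4523827  -1.48286439] 6.8333
crop 164 116 4
crop 239 187 4
```

View pics/pre.png

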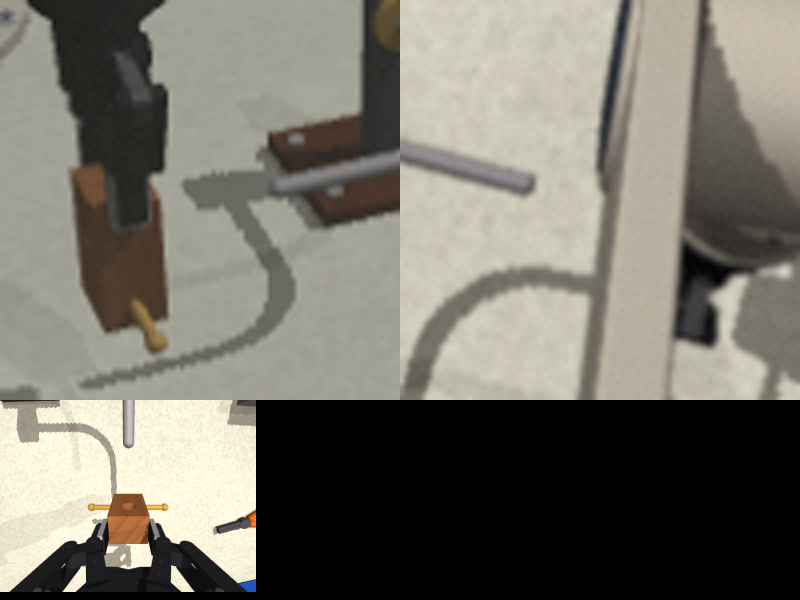

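The grasp holds. In the scene crop the hanger is upright in the fingers at (120,240), with the rail tip ahead of it at (275,185). The wrist view (quarter-size inset) shows the bar at u≈128 and the block centred at u≈128, so they are nearly aligned. I'll now measure the bar against the pegs in the wrist image.

```bash
cat > w.py <<'E'
from h import *
import pickle
f=pickle.load(open('f1.pkl','rb'))['wrist'];im=f['image'].astype(int);q=RAIL[2]
hsv=cv2.cvtColor(f['image'],cv2.COLOR_BGR2HSV)
b,g,rr=im[...,0],im[...,1],im[...,2]
m=((b-rr>-6)&(g>80)).astype(np.uint8);m[:,:200]=0;m[:,320:]=0;m[110:]=0
n,lab,st,ce=cv2.connectedComponentsWithStats(m);k=1+np.argmax(st[1:,4]);print('bar',st[k],ce[k])
rows=np.nonzero((lab==k).any(1))[0];C=np.array([[np.nonzero(lab[v]==k)[0].mean(),v] for v in rows[:-6]])
P=plane(f,C,.13)[:,:2];tip=plane(f,[[C[-1][0],rows[-1]]],.13)[0]
e=r.current_ee_pos()[:2];psi=q-np.pi/2
fr=lambda X:(np.atleast_2d(X)[:,:2]-e)@np.array([[np.cos(psi),-np.sin(psi)],[np.sin(psi),np.cos(psi)]])
X=fr(P);s=np.polyfit(X[:,0],X[:,1],1);print('bar in tool frame: slope',s[0],'lat at tip mm',1e3*np.polyval(s,fr(tip)[0,0]),'tip',fr(tip)*1e3,'at 60 in',1e3*np.polyval(s,fr(tip)[0,0]-.06))
y=((hsv[...,0]>14)&(hsv[...,0]<30)&(hsv[...,1]>110)&(hsv[...,2]>90)).astype(np.uint8);y[:180]=0
n,lab,st,ce=cv2.connectedComponentsWithStats(y)
pts=[]
for i in range(1,n):
    if st[i,4]>25:print('y',st[i],ce[i])
E
python3 w.py
python3 - <<'E'
import cv2,pickle
f=pickle.load(open('f1.pkl','rb'))['wrist']
cv2.imwrite('pics/w1.png',cv2.resize(f['image'][0:300,150:370],None,fx=2,fy=2))
E
```

```text
bar [247  10   3  20  41] [247.95121951  19.36585366]
bar in tool frame: slope 0.030145009781112536 lat at tip mm -4.505073075318002 tip [[-119.64375458   -4.70297236]] at 60 in -6.313773662184754
y [176 207  45  15 438] [196.35616438 213.99315068]
y [292 207  45  15 428] [315.34813084 213.95093458]
```

View pics/w1.png

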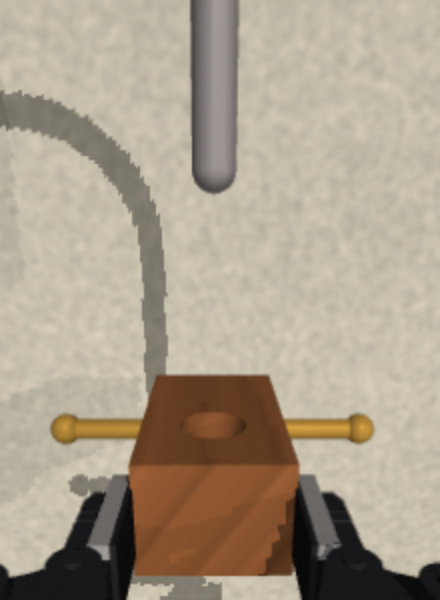

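In this crop the bar runs at u≈214 with its tip at row 193. The hole mouth is at (213,425) and the pegs' balls are at (64,429) and (359,429). The colour threshold clipped the bar, so I'll use these edge readings instead.

Run:
```python
from h import *
import pickle
f=pickle.load(open('f1.pkl','rb'))['wrist'];psi=RAIL[2]-np.pi/2
e=r.current_ee_pos()
ax=np.array([np.cos(psi),np.sin(psi),0]);ay=np.array([-np.sin(psi),np.cos(psi),0])
loc=lambda X:np.round(1e3*np.c_[(X-e)@ax,(X-e)@ay,X[:,2]],1)
print('bar',loc(plane(f,[[257.3,10],[257.1,50],[256.7,85],[256.7,96]],.13)))
pg=plane(f,[[182,214.3],[329.5,214.3]],.0913);print('pegs',loc(pg),loc(pg).mean(0))
c,d=ray(f,[[256.5,212.5]]); ctr=e.copy()
for off in(0,pg.mean(0)-e):
    n=-ax;p0=e+ax*((off@ax) if np.ndim(off) else 0)-.018*ax
    s=((p0-c)@ax)/(d@ax);print('hole mouth',loc(c+d*s[:,None]))
# bar width at row 50 -> height check
R=cv2.Rodrigues(np.array(f['rvec'],float))[0];print('cam',c,R[2]); 
a=plane(f,[[245.6,50],[268.6,50]],.13);print('bar width mm at z=.13',1e3*np.linalg.norm(a[0]-a[1]))
```

```text
bar [[-128.1    0.   130. ]
 [-109.9   -0.   130. ]
 [ -92.8   -0.2  130. ]
 [ -87.2   -0.2  130. ]]
pegs [[  0.2 -59.2  91.3]
 [  0.1  57.6  91.3]] [ 0.15 -0.8  91.3 ]
hole mouth [[-18.   -0.3 130.2]]
hole mouth [[-17.8  -0.3 129.8]]
cam [ 0.54103906 -0.0180379   0.28550597] [-0.09075809 -0.31434135 -0.94496163]
bar width mm at z=.13 12.020745771813765
```

The bar and hole agree within 0.3 mm sideways and in height, so I'll thread it with force guards and then go round the bend in small steps.

```bash
cat > slide.py <<'E'
from h import *
def step(x,y,a,dz=0,dx=0,dy=0,speed=.06,mf=7):
    """hole centre to rail (x,y); a = hanger yaw relative to rail"""
    hit=r.move_linear(rw(x+dx,y+dy)-GO+[0,0,dz],speed=speed,frame=Rt(RAIL[2]+a),max_force=mf)
    f=r.current_ft_force();c,s=np.cos(RAIL[2]),np.sin(RAIL[2])
    print(np.round([x,y,a],3),'hit',hit,'F rail',np.round([c*f[0]+s*f[1],-s*f[0]+c*f[1],f[2]],1),'T',np.round(r.current_torque(),2),'t',round(r.current_time_s(),1))
    return hit
E
python3 - <<'E'
from slide import *
def run():
    for y in(-.175,-.14,-.105):
        if step(.17,y,-np.pi/2):return
    r.dwell(.1)
    if step(.17,-.08,-np.pi/2):return
    for k in range(1,8):
        t=np.radians(90-k*90/7); 
        if step(.1+.069*np.sin(np.pi/2-0)*np.cos(np.pi/2-t) if 0 else .1+.069*np.sin(t),-.07+.069*np.cos(t),-t):return
run()
f=r.grab_frame('scene');cv2.imwrite('pics/s2.png',cv2.resize(f['image'][90:200,180:320],None,fx=4,fy=4))
E
```

```text
[ 0.17  -0.175 -1.571] hit False F rail [ 0.3 -0.6 -1.4] T [-0.01 -0.01  0.02] t 8.2
[ 0.17  -0.14  -1.571] hit False F rail [-0.2  0.1 -1.7] T [ 0.05 -0.01  0.04] t 8.9
[ 0.17  -0.105 -1.571] hit False F rail [-0.5  0.8 -2.2] T [ 0.02  0.03 -0.03] t 9.7
[ 0.17  -0.08  -1.571] hit False F rail [ 0.7  0.2 -2.3] T [0.05 0.03 0.04] t 10.3
[ 0.167 -0.055 -1.346] hit False F rail [-0.3 -0.5 -2.6] T [-0.11 -0.01  0.03] t 10.9
[ 0.162 -0.04  -1.122] hit False F rail [-0.3 -0.4 -2.7] T [0.02 0.05 0.03] t 11.3
[ 0.154 -0.027 -0.898] hit False F rail [-0.3  0.2 -1.9] T [ 0.   -0.06 -0.01] t 11.7
[ 0.143 -0.016 -0.673] hit False F rail [-0.   0.9 -1.8] T [ 0.01  0.01 -0.04] t 12.2
[ 0.13  -0.008 -0.449] hit False F rail [-0.3  0.  -1.5] T [0.01 0.01 0.05] t 12.6
[ 0.115 -0.003 -0.224] hit False F rail [-0.1 -0.3 -2.7] T [ 0.02  0.04 -0.  ] t 13.0
[ 0.1   -0.001 -0.   ] hit False F rail [ 0.4 -0.1 -1.7] T [ 0.01  0.06 -0.06] t 13.4
```

View pics/s2.png

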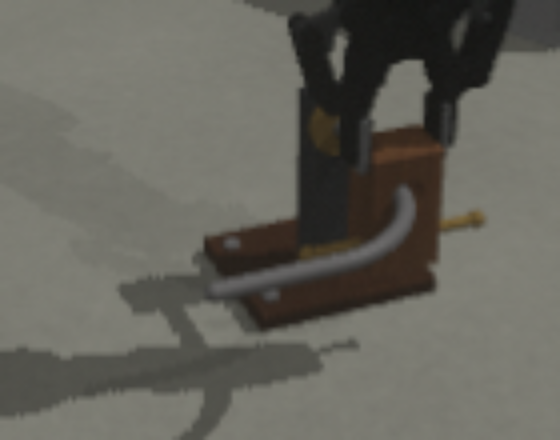

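The hanger is threaded and round the bend: the bar comes out of its hole at (405,190), and the guard readings show no contact forces. Now home, lower onto the bar, let go and check.

Run:
```python
from slide import *
ok=not step(.09,0,0); r.dwell(.15)
ok=ok and not step(.065,0,0) and not step(.046,0,0)
if ok:
    print('stop contact',step(.035,0,0,speed=.015,mf=5))
    p=r.current_ee_pos();c,s=np.cos(RAIL[2]),np.sin(RAIL[2]);d=p[:2]-RAIL[:2];print('rail x,y',c*d[0]+s*d[1],-s*d[0]+c*d[1])
    print('lower',r.move_linear(p-[0,0,.0045],speed=.015,max_force=4),r.current_ft_force(),r.current_ee_pos())
    r.gripper_to(.06); r.dwell(.3); r.gripper_to(.085)
    p=r.current_ee_pos(); r.move_linear(p+[0,0,.15],speed=.12); 
    q=r.current_qpos(); q[0]-=.9; r.goto_joints(q); r.dwell(.5)
    print(r.current_ft_force(),r.current_time_s())
import pickle
fs={n:r.grab_frame(n) for n in("scene","top")};pickle.dump(fs,open('f2.pkl','wb'))
a=cv2.resize(fs['scene']['image'][95:185,205:305],None,fx=4,fy=4,interpolation=cv2.INTER_CUBIC)
b=cv2.resize(fs['top']['image'][205:335,150:290],None,fx=2.8,fy=2.8,interpolation=cv2.INTER_CUBIC)
im=np.zeros((600,800,3),np.uint8);im[:360,:400]=a;im[:364,400:792]=b
im[370:562,:256]=cv2.resize(fs['scene']['image'],(256,192));im[370:562,400:656]=cv2.resize(fs['top']['image'],(256,192))
cv2.imwrite('pics/end.png',np.clip(im*1.3,0,255).astype(np.uint8))
```

```text
[0.09 0.   0.  ] hit False F rail [ 0.8  0.8 -1.1] T [ 0.    0.02 -0.01] t 13.7
[0.065 0.    0.   ] hit False F rail [ 0.8  1.  -2.2] T [ 0.02  0.02 -0.  ] t 14.5
[0.046 0.    0.   ] hit False F rail [ 0.   0.9 -1.6] T [ 0.01 -0.01 -0.01] t 14.9
[0.035 0.    0.   ] hit True F rail [ 2.6  0.3 -0.3] T [-0.08 -0.4  -0.1 ] t 15.4
stop contact True
rail x,y 0.04186181840041719 4.991499930944235e-05
lower True [-0.39895906 -0.41830165  5.93339556] [0.4615748  0.16728265 0.10750789]
[-0.5759653  -0.7390649   0.27057233] 20.1
```

View pics/end.png

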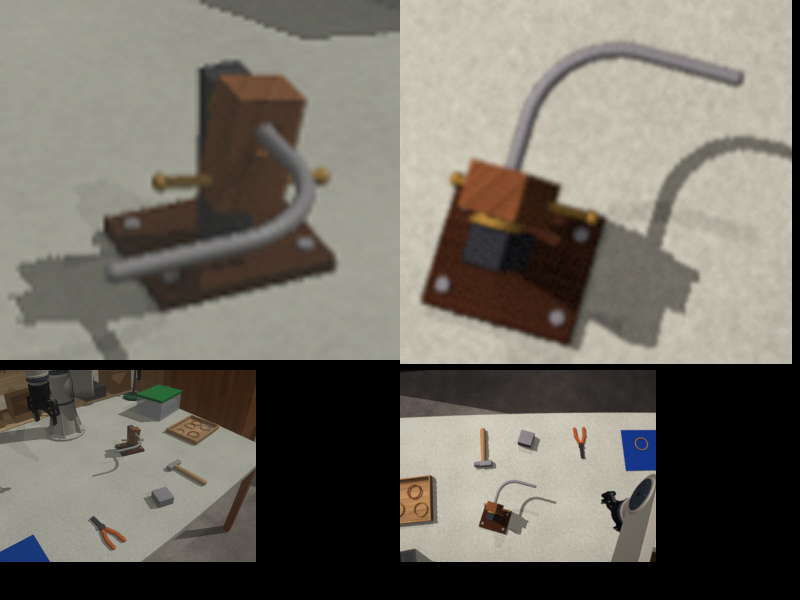

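The hanger hangs upright against the brass stop, at about (250,140) in the left crop. The bystanders are where they were and the arm is clear. One numeric check of its position and rest, then I'll hand in.

Run:
```python
from h import *
import pickle
f0=pickle.load(open('f2.pkl','rb'))
uv=[[150+(u-400+.5)/2.8-.5,205+(v+.5)/2.8-.5] for u,v in[(470,160),(560,184),(458,209)]]
P=plane(f0['top'],uv,.1535);c,s=np.cos(RAIL[2]),np.sin(RAIL[2])
d=P[:,:2]-RAIL[:2];L=np.c_[c*d[:,0]+s*d[:,1],-s*d[:,0]+c*d[:,1]]
print('top corners rail mm (want 59,+23; 59,-23; 23,+23)',np.round(1e3*L,1))
g=r.grab_frame('scene');h=g['image'].astype(int)-f0['scene']['image'];print('max change in hanger area',np.abs(h[95:185,205:305]).max())
i0=pickle.load(open('f0.pkl','rb'))['top']['image'].astype(int);D=np.abs(i0-f0['top']['image']).max(2)
print('bystander change px>25: hammer,block,pliers',[(D[a:b,x:y]>25).sum() for a,b,x,y in((110,200,140,190),(115,160,230,275),(110,180,340,380))])
```

```text
top corners rail mm (want 59,+23; 59,-23; 23,+23) [[ 57.2  26.4]
 [ 58.  -42.4]
 [ 21.   24.3]]
max change in hanger area 5
bystander change px>25: hammer,block,pliers [np.int64(0), np.int64(0), np.int64(0)]
```

```bash
python3 -c "
from workcell import r
r.job_done();print(r.current_time_s())"
```

```text
the job is handed in; nothing more can be done
the job is handed in; nothing more can be done
```

The hanger is back on the rail, hanging on the back leg against the brass stop, and the job is handed in at about 20 s on the robot clock; no verdict was reported.

I gripped it across its width and lined its hole up with the bar using the wrist camera; the two agreed to about 0.3 mm. I threaded it, turned it with the bar round the bend, felt the stop, then lowered it onto the bar, let go and moved the arm clear. The 7 N force guard never tripped on the way along the rail, and readings after each step stayed below 3 N.

**Last checks:**
- **Home position:** the stop was felt at rail x = 41.9 mm, against 41 mm expected. Two top-face corners in the final picture lie 1–2 mm off along the rail and 1–3 mm to the side.
- **At rest:** two pictures taken one after the other show no movement of the hanger.
- **Bystanders:** the hammer, bench block and pliers show no pixel change in the top view.
- **One disagreement:** the third corner I read by eye came out 19 mm off sideways. I took this to be a lower edge of the block misread as the top-face corner, because the other two corners, the stop contact and the picture all agree. I did not re-measure it.

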